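# Beaker upside down onto its drying post

### The arm

A 6-joint arm with a two-finger parallel gripper is mounted at the origin on a cart in front of the work surface, level with it; the furniture and walls round the work are solid. World frame = base frame: x ahead of the robot, y to its left, z up, the work surface at z = 0. Lengths are in m, angles in degrees, forces in N, time in s.
With the tool pointing down it reaches from about 0.25 to 0.725 m from the base axis. Payload 9.7 kg.
Tool frame: the origin (TCP) lies midway between the tips of the shut fingers; the grasp point (between the pads) lies 19 mm behind it; x points along the fingers, y is the direction in which the jaws open and shut, and the axes are right-handed (so a half turn about x gives the same grasp; the last joint's range is limited). The gripper opens to 85 mm and grips with 20 to 120 N. Pads are 22 mm wide; open, the fingers measure 114 mm over their backs; the gripper's body (76 mm by 85 mm) begins 54 mm behind the grasp point. The pads swing forward as they close: fully open they stand 13 mm farther back than shut.
Start: joints at [-77.063, 4.979, 10.078, 95.1, 0, 90], TCP at [0.123, -0.536, 0.231] pointing down, gripper open.
Joint ranges: [-179.16, 179.16], [-48.56, 103.87], [-65.8, 70.77], [-126.05, 130.52], [-82.76, 87.17], [-180, 180]. Speed limits (degrees/s): [127.2, 127.2, 147.25, 180, 180, 180].

### API

Orientations are given as [roll, pitch, yaw] about the fixed x, y, z axes, in that order (R = Rz(yaw) Ry(pitch) Rx(roll)).
In Python, from workcell import bot, cams gives the robot as it stands.
- The arm moves only by the tool apply_moves, never from a script. Its argument "commands" is a list of rows, each a list of 5 numbers: the shift along the tool's x, y, z in m, then the turn about the tool's x in rad, then the opening, from -1 (shut) to 1 (fully open). In form: [[tx, ty, tz, roll, hand], ...]. A call has 1 to 12 rows; each row is the pose to reach, as a shift and turn from the pose measured when the call began, along the tool's axes at that moment; what a row does not reach only later rows make up. A row lasts 1/10 s, in which the tool goes at most 50 mm and 8.59 degrees, less where a joint would pass 70% of its speed; a pose out of reach is approached as far as the arm can. A call with a gripper value outside its range is refused whole. The fingers move at their own pace and stop on an object; "newtons" is the grip in N (left out, the last holds). Time passes only in rows, so rows that repeat a pose let the fingers close. It gives the time, the measured TCP pose, the force and the opening at its end, in the units of the state.
- bot.get_obs(): the state, without advancing time (a new reading comes with each control period).
- cams.camera(name): name is "scene" or "top" or "wrist"; returns a dict with "frame" (480x640x3 uint8, blue, green, red), "depth" (480x640 float32, m along the optical axis (not along the pixel's ray), 0 where there is no reading), "camera_matrix" (3x3 intrinsics, pixels), "R" (3x3) and "t" (3): a world point X has camera coordinates R X + t; the wrist camera has in their place "mount" (4x4, takes a point from camera to tool coordinates, whose origin is the TCP and whose axes are the tool frame's). Camera axes: x right, y down, z forward; pixel columns grow to the right and rows downward; lengths in m; the calibration is good to about 2 mm. A picture is of the moment at which its call begins: read the wrist's pose just before it.
- bot.job_done(): hands the job in, once; it reports no verdict.
Trained networks look in the newest picture that a camera, given by its name, has taken for a name from the list of things; names that differ only in an ending like _2 or _b are one class to them, and where a whole thing is asked for, a point or a joint stands for the part that bears it (a point fixed in the world has none). Each returns a list of dicts, best first, with "confidence" (0 to 1); they miss things now and then, are a little off and sometimes report something else, mostly with a low value. They report only what shows in the picture. A call takes as long as a camera call.
- cams.spot_in(name, camera): "rect" ([left, top, right, bottom] in pixels, round what is visible of it).
The state is a dict: "time": time; "q": joint angles; "qd": joint speeds; "joint_efforts": joint torques, N m; "ee_pos": TCP position; "tcp_rot": TCP orientation; "wrist_force": force on the tool from outside, world axes, zero at the start; "torque": the same for the moment, N m; "opening": finger opening in m.
Only numpy, scipy, OpenCV 4.12 (cv2) and the standard library are available. Lean on these libraries where they do the work, as an engineer would, in place of code of your own. Each camera call takes 0.05 s, during which the arm holds its last target. There are 200 camera calls.

### The job

Put the washed steel beaker that lies on its side on the draining mat up to dry: turn it upside down and set it over the taller of the two drying posts, not the short one. Lower it until its rim is down on the post's foot before you let go, and leave it standing there straight and still.

Things in the scene. Friction and masses are not known exactly. Their poses are not given: they have to be found in the camera images.
- beaker: Slim plain steel cup without handle: outside diameter 60, inside 54, height 120, floor 5 mm, 0.16 kg. Origin: centre of its closed bottom's outside; z runs along its axis to the open mouth. It starts lying level between two low ribs (tops 6 mm high) of a dark rubber mat, axis about 34 mm above the worktop, mouth to the robot's left and a little away (57 to 83 degrees from world +x towards +y).
- tall_post: The taller drying post, fixed: round metal foot, diameter 104 mm, 12 mm high, with one upright peg of diameter 14 mm in its centre that ends 92 mm above the worktop (80 mm above the foot) in a dark rubber tip. Origin: centre of the foot's underside, on the worktop; z up along the peg.
- short_post: The short drying post, not to be used, fixed: the same foot (diameter 104 mm, 12 mm high) and peg diameter (14 mm), but the peg ends only 47 mm above the worktop. Origin: centre of the foot's underside; z up.

How it is judged (in metres and radians):
On the way:
1. the beaker, still held by the gripper, is upside down around the tall post with its rim within 20 mm of the foot (contact force between the fingers and beaker above 1 N and z of beaker in the frame of tall_post below 0.152 m and horizontal distance between beaker and tall_post below 0.03 m and angle between beaker's own z axis and vertical above 2.8 rad), for 0.1 s.
At the end, for the whole second after the job is handed in: The beaker stands upside down over the tall post: mouth down and upright within 10 degrees, its bottom's centre within 24 mm of the peg's axis and 126 to 138 mm above the worktop (rim resting on the foot, nominally 132 mm), released and at rest (angle between beaker's own z axis and vertical above 2.967 rad and horizontal distance between beaker and tall_post below 0.024 m and z of beaker in the frame of tall_post between 0.126 and 0.138 m and linear speed of beaker below 0.02 m/s); the robot touches nothing.
It also fails if it takes over 40 s, if anything falls off the work surface, if the arm or the gripper's body presses on something with over 40 N, if the wrist force passes 120 N, or if a joint passes its speed limit or range.

## Working session

There is one attempt and no reset: what is moved stays moved. The work goes in short steps, Python scripts to look and compute and a tool call to move; the robot and the scene stay as the last step left them, time stands still between calls to the robot, and variables do not carry over. Pictures are saved under pics/ and viewed, about 8 in all and at most 12, crops included, and the job is handed in when it is done.

Besides the shell and the picture viewer there is one more tool, called after ">>>" by a JSON object that holds its "name" and its "arguments". apply_moves: Moves the arm, as the interface text tells. Its arguments: {"type":"object","properties":{"commands":{"type":"array"},"newtons":{"type":"number"}},"required":["commands"]}

```bash
mkdir -p pics; cat > h.py <<'E'
from workcell import bot, cams
import numpy as np, cv2
def cloud(c):
    K=c["camera_matrix"]; d=c["depth"]; v,u=np.mgrid[:480,:640]
    P=np.stack([(u-K[0,2])*d/K[0,0],(v-K[1,2])*d/K[1,1],d],-1)
    return (P-c["t"])@c["R"]   # R^T (P-t)
E
python3 - <<'E'
from h import *
o=bot.get_obs(); print({k:np.round(v,3).tolist() for k,v in o.items()})
for n in ("top","scene"):
    c=cams.camera(n); cv2.imwrite(f"pics/{n}0.png",c["frame"]); W=cloud(c)
    for th in ("beaker","tall_post","short_post"):
        for r in cams.spot_in(th,n)[:3]:
            l,t,rr,b=[int(x) for x in r["rect"]]
            P=W[t:b,l:rr][c["depth"][t:b,l:rr]>0]
            for lo,hi in ((.008,.016),(.03,.08),(.04,.05),(.085,.1)):
                Q=P[(P[:,2]>lo)&(P[:,2]<hi)]
                if len(Q)>8: print(n,th,round(r["confidence"],2),[l,t,rr,b],(lo,hi),len(Q),Q.mean(0).round(3),Q.min(0).round(3),Q.max(0).round(3))
E
```

```text
{'time': 0.0, 'q': [-77.061, 5.01, 10.032, 95.098, -0.001, 90.0], 'qd': [0.008, 0.11, 0.066, 0.037, 0.06, -0.014], 'joint_efforts': [0.002, -52.04, 46.48, 0.017, 0.0, -0.0], 'ee_pos': [0.123, -0.536, 0.231], 'tcp_rot': [-89.222, 89.924, 103.717], 'wrist_force': [-0.455, -0.01, 0.415], 'torque': [0.084, 0.035, 0.017], 'opening': 0.086}
top beaker 0.66 [143, 186, 217, 243] (0.008, 0.016) 47 [0.511 0.255 0.01 ] [0.477 0.204 0.008] [0.584 0.343 0.016]
top beaker 0.66 [143, 186, 217, 243] (0.03, 0.08) 2214 [0.517 0.262 0.058] [0.472 0.2   0.03 ] [0.572 0.331 0.069]
top beaker 0.66 [143, 186, 217, 243] (0.04, 0.05) 271 [0.515 0.258 0.046] [0.472 0.2   0.04 ] [0.572 0.329 0.05 ]
top tall_post 0.83 [406, 225, 458, 280] (0.008, 0.016) 1989 [ 0.467 -0.213  0.012] [ 0.418 -0.26   0.008] [ 0.519 -0.165  0.016]
top tall_post 0.83 [406, 225, 458, 280] (0.03, 0.08) 62 [ 0.466 -0.211  0.056] [ 0.461 -0.219  0.032] [ 0.475 -0.209  0.079]
top tall_post 0.83 [406, 225, 458, 280] (0.04, 0.05) 9 [ 0.466 -0.211  0.045] [ 0.462 -0.215  0.04 ] [ 0.471 -0.209  0.049]
top tall_post 0.83 [406, 225, 458, 280] (
[... 967 characters left out ...]
03, 0.08) 136 [ 0.465 -0.211  0.056] [ 0.46  -0.22   0.032] [ 0.474 -0.206  0.08 ]
scene tall_post 0.63 [369, 196, 418, 250] (0.04, 0.05) 30 [ 0.465 -0.211  0.045] [ 0.461 -0.219  0.041] [ 0.471 -0.206  0.05 ]
scene tall_post 0.63 [369, 196, 418, 250] (0.085, 0.1) 26 [ 0.466 -0.213  0.089] [ 0.46  -0.22   0.085] [ 0.472 -0.207  0.091]
scene short_post 0.85 [283, 257, 335, 298] (0.008, 0.016) 1223 [0.463 0.04  0.011] [ 0.417 -0.015  0.008] [0.518 0.087 0.016]
scene short_post 0.85 [283, 257, 335, 298] (0.03, 0.08) 75 [0.466 0.037 0.04 ] [0.461 0.027 0.03 ] [0.474 0.042 0.047]
scene short_post 0.85 [283, 257, 335, 298] (0.04, 0.05) 41 [0.466 0.036 0.044] [0.461 0.03  0.04 ] [0.474 0.042 0.047]
```

```bash
python3 - <<'E'
from h import *
from scipy.spatial.transform import Rotation as Ro
c=cams.camera("top"); W=cloud(c)
P=W[(W[...,2]>.045)&(W[...,2]<.08)&(abs(W[...,0]-.52)<.09)&(abs(W[...,1]-.265)<.1)]
xy=P[:,:2].astype(np.float32)
print("rect",cv2.minAreaRect(xy)); 
T=P[P[:,2]>.06]; m=T[:,:2].mean(0); _,_,V=np.linalg.svd(T[:,:2]-m,full_matrices=False); d=V[0]*np.sign(V[0][1])
s=(T[:,:2]-m)@d; print(m,d,np.degrees(np.arctan2(d[1],d[0])),m+d*s.min(),m+d*s.max(),np.ptp(s))
R=Ro.from_euler('xyz',bot.get_obs()["tcp_rot"],degrees=True).as_matrix(); print(R.round(3))
a=cv2.imread("pics/top0.png"); b=cv2.imread("pics/scene0.png")
cv2.imwrite("pics/both.png",np.hstack([cv2.resize(a[120:360,80:480],(400,300),),cv2.resize(b[120:360,80:480],(400,300))]))
E
```

```text
rect ((0.519374430179596, 0.2647564709186554), (0.12111002206802368, 0.05716494843363762), 61.43303680419922)
[0.51887823 0.2645915 ] [0.4737226  0.88067412] 61.72378906455509 [0.49054795 0.21192408] [0.54776527 0.31829396] 0.12078234332309479
[[-0.     0.224 -0.975]
 [ 0.    -0.975 -0.224]
 [-1.    -0.     0.   ]]
```

View pics/both.png

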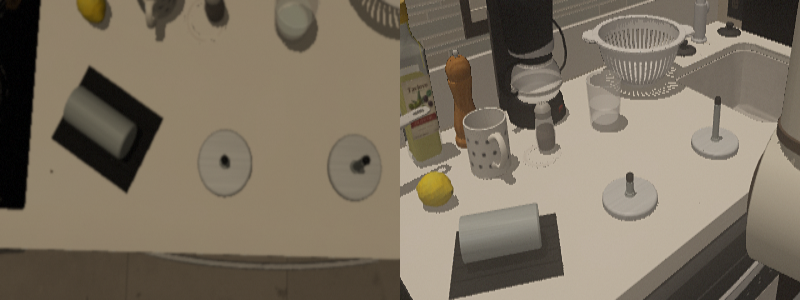

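>>> {"name": "apply_moves", "arguments": {"commands": [[0,-0.04,-0.033,-0.1,1],[0.02,-0.08,-0.065,-0.2,1],[0.04,-0.661,-0.538,-0.85,1],[0.04,-0.661,-0.538,-0.85,1],[0.04,-0.661,-0.538,-0.85,1],[0.04,-0.661,-0.538,-0.85,1],[0.04,-0.661,-0.538,-0.85,1],[0.04,-0.661,-0.538,-0.85,1],[0.04,-0.661,-0.538,-0.85,1],[0.04,-0.661,-0.538,-0.85,1],[0.04,-0.661,-0.538,-0.85,1],[0.04,-0.661,-0.538,-0.85,1]], "newtons": 20}}

```text
time: 1.65
ee_pos: [0.387, 0.0014, 0.1992]
tcp_rot: [118.2, 89.9, -0.2]
wrist_force: [1.3, -1.8, 0.3]
opening: 0.0855
```

>>> {"name": "apply_moves", "arguments": {"commands": [[0.05,-0.009,-0.2527,0,1],[0.09,-0.009,-0.2527,0,1],[0.09,-0.009,-0.2527,0,1],[0.09,-0.009,-0.2527,0,1],[0.09,-0.009,-0.2527,0,1],[0.09,-0.009,-0.2527,0,1],[0.09,-0.009,-0.2527,0,1],[0.09,-0.009,-0.2527,0,1],[0.09,-0.009,-0.2527,0,1]]}}

```text
time: 2.55
ee_pos: [0.4991, 0.2274, 0.1101]
tcp_rot: [122.4, 89.9, 4.0]
wrist_force: [-0.5, -0.1, -0.9]
opening: 0.0853
```

```bash
python3 - <<'E'
from h import *
o=bot.get_obs(); print(o["time"],o["ee_pos"],o["tcp_rot"],o["q"])
c=cams.camera("wrist"); cv2.imwrite("pics/w1.png",c["frame"]); print(c["mount"].round(3).tolist())
E
```

```text
2.55 [0.49912527 0.22743772 0.11006366] [122.36574445  89.88160842   3.98714112] [ 2.45190311e+01  3.97691086e+00 -4.38447087e+00  8.15277472e+01
 -4.15232957e-02  1.42897594e+02]
[[0.001, -0.281, 0.96, -0.143], [1.0, -0.0, -0.001, -0.001], [0.001, 0.96, 0.281, -0.071], [0.0, 0.0, 0.0, 1.0]]
```

View pics/w1.png

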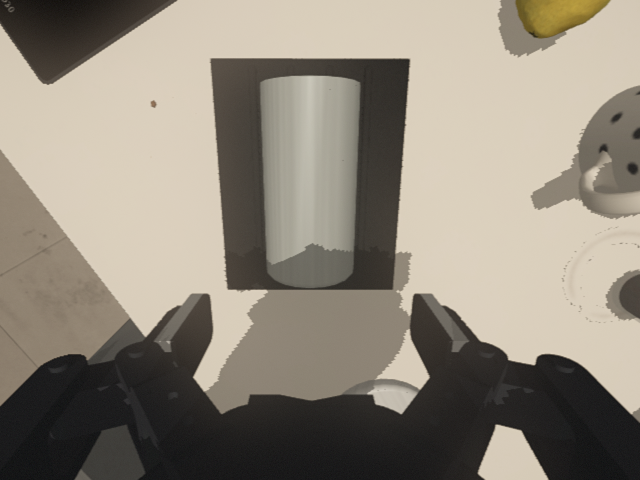

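>>> {"name": "apply_moves", "arguments": {"commands": [[0.04,0,0,0,1],[0.07,0,0,0,1],[0.09,0,0,0,1],[0.097,0,0,0,1],[0.097,0,0,0,1],[0.097,0,0,0,0.3],[0.097,0,0,0,0],[0.097,0,0,0,-0.2],[0.097,0,0,0,-0.4],[0.097,0,0,0,-0.5]], "newtons": 20}}

```text
time: 3.6
ee_pos: [0.4988, 0.2282, 0.0153]
tcp_rot: [172.4, 89.8, 54.1]
wrist_force: [-10.6, 1.9, 9.8]
opening: 0.0602
```

>>> {"name": "apply_moves", "arguments": {"commands": [[-0.01,0,0,0,-0.5],[-0.02,0,0,0,-0.5],[-0.04,0,0,0,-0.5],[-0.06,0,0,0,-0.5],[-0.08,0,0,0,-0.5],[-0.1,0,0,0,-0.5],[-0.12,0,0,0,-0.5],[-0.14,0,0,0,-0.5],[-0.15,0,0,0,-0.5],[-0.15,0,0,0,-0.5]]}}

```text
time: 4.6
ee_pos: [0.4993, 0.2281, 0.1673]
tcp_rot: [156.4, 89.6, 38.1]
wrist_force: [0.2, 0.5, -1.4]
opening: 0.0607
```

```bash
python3 - <<'E'
from h import *
o=bot.get_obs(); print(o["time"],o["ee_pos"],o["opening"],o["wrist_force"],o["torque"])
c=cams.camera("wrist"); d=cams.camera("scene")
cv2.imwrite("pics/w2.png",np.hstack([cv2.resize(c["frame"],(400,300)),cv2.resize(d["frame"][120:360,40:360],(400,300))]))
E
```

```text
4.6 [0.49934267 0.22813022 0.16734933] 0.060675960048568116 [ 0.18702357  0.48921398 -1.44392645] [-0.00258029 -0.02950527  0.03690914]
```

View pics/w2.png

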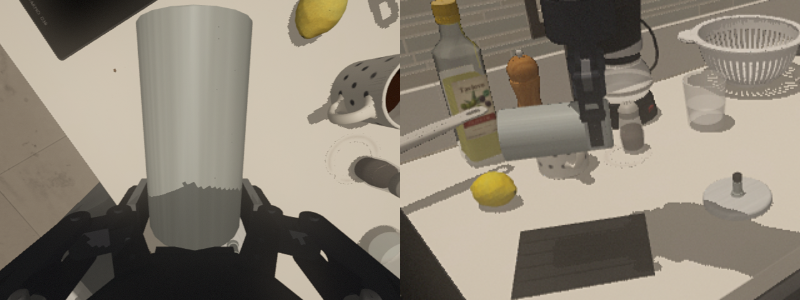

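>>> {"name": "apply_moves", "arguments": {"commands": [[0,0.009,0.02,0,-0.5],[0,0.024,0.05,0,-0.5],[0,0.043,0.09,0,-0.5],[0,0.062,0.13,0,-0.5],[0,0.08,0.17,0,-0.5],[0,0.1,0.21,0,-0.5],[0,0.12,0.25,0,-0.5],[0,0.14,0.29,0,-0.5],[0,0.158,0.33,0,-0.5],[0,0.172,0.365,0,-0.5],[0.02,0.181,0.3835,0,-0.5],[0.03,0.181,0.3835,0,-0.5]]}}

```text
time: 5.9
ee_pos: [0.4746, -0.1977, 0.1312]
tcp_rot: [-132.5, 89.8, 108.9]
wrist_force: [-0.8, 0.2, -1.3]
opening: 0.0601
```

```bash
cat >> h.py <<'E'
def look(n):
    """wrist+scene picture, and beaker axis from scene+top depth near the gripper"""
    o=bot.get_obs(); print(round(o["time"],2),np.round(o["ee_pos"],4),np.round(o["tcp_rot"],1),round(o["opening"],4),np.round(o["wrist_force"],1))
    c=cams.camera("wrist"); d=cams.camera("scene")
    cv2.imwrite(f"pics/{n}.png",np.hstack([cv2.resize(c["frame"],(400,300)),cv2.resize(d["frame"][100:310,280:560],(400,300))]))
    return o,c,d
E
python3 - <<'E'
from h import *
o,c,d=look("w3")
from scipy.spatial.transform import Rotation as Ro
R=Ro.from_euler('xyz',o["tcp_rot"],degrees=True).as_matrix()
# wrist depth cloud in tool frame -> along beaker (-z tool), height
K=c["camera_matrix"];D=c["depth"];v,u=np.mgrid[:480,:640]
P=np.stack([(u-K[0,2])*D/K[0,0],(v-K[1,2])*D/K[1,1],D,np.ones_like(D)],-1)@c["mount"].T
m=(D>0)&(abs(P[...,1])<.006)&(P[...,0]<.06)&(P[...,2]<.03)
Q=P[m]
for a in np.arange(-.13,.03,.01):
    s=Q[(Q[:,2]>a)&(Q[:,2]<a+.01)]
    if len(s): print(round(a+.005,3),len(s),np.median(s[:,0]).round(4),s[:,0].min().round(4))
E
```

```text
5.9 [ 0.4746 -0.1977  0.1312] [-132.5   89.8  108.9] 0.0601 [-0.8  0.2 -1.3]
-0.105 467 -0.0477 -0.0499
-0.095 2103 -0.0478 -0.0499
-0.085 1909 -0.0479 -0.0506
-0.075 1741 -0.048 -0.0502
-0.065 1613 -0.048 -0.0502
-0.055 1464 -0.0481 -0.0503
-0.045 1331 -0.0482 -0.0506
-0.035 1253 -0.0483 -0.0504
-0.025 1143 -0.0484 -0.1032
-0.015 4883 -0.0858 -0.1028
-0.005 1819 -0.0494 -0.0954
0.005 911 -0.0486 -0.0505
0.015 313 -0.0486 -0.0503
```

View pics/w3.png

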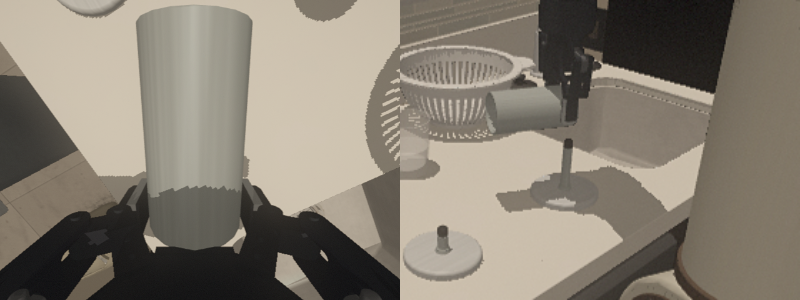

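>>> {"name": "apply_moves", "arguments": {"commands": [[0.015,0.0015,-0.003,0,-0.5],[0.023,0.0015,-0.003,0,-0.5],[0.026,0.0015,-0.0034,0,-0.5],[0.029,0.0015,-0.006,0,-0.5],[0.0315,0.0015,-0.0104,0,-0.5],[0.0345,0.0015,-0.014,0,-0.5],[0.0375,0.0015,-0.0165,0,-0.5],[0.041,0.0015,-0.0188,0,-0.5],[0.045,0.0015,-0.0205,0,-0.5],[0.048,0.0015,-0.0215,0,-0.5],[0.048,0.0015,-0.0215,0,-0.5]]}}

```text
time: 7.1
ee_pos: [0.4856, -0.1767, 0.0827]
tcp_rot: [-116.5, 89.7, 125.1]
wrist_force: [-0.8, -0.5, -0.6]
opening: 0.0602
```

```bash
cat >> h.py <<'E'
def tilt(c):
    K=c["camera_matrix"];D=c["depth"];v,u=np.mgrid[:480,:640]
    P=np.stack([(u-K[0,2])*D/K[0,0],(v-K[1,2])*D/K[1,1],D,np.ones_like(D)],-1)@c["mount"].T
    Q=P[(D>0)&(abs(P[...,1])<.006)&(P[...,0]<.09)&(P[...,2]<.03)&(P[...,0]>-.07)]
    for a in np.arange(-.13,.03,.01):
        s=Q[(Q[:,2]>a)&(Q[:,2]<a+.01)]
        if len(s)>20: print(round(a+.005,3),len(s),np.median(s[:,0]).round(4),np.percentile(s[:,0],[5,95]).round(4))
E
python3 - <<'E'
from h import *
o,c,d=look("w4"); tilt(c)
E
```

```text
7.1 [ 0.4856 -0.1767  0.0827] [-116.5   89.7  125.1] 0.0602 [-0.8 -0.5 -0.6]
-0.105 458 -0.0476 [-0.0489 -0.0463]
-0.095 2107 -0.0478 [-0.0491 -0.0465]
-0.085 1909 -0.0479 [-0.0491 -0.0467]
-0.075 1747 -0.048 [-0.0492 -0.0468]
-0.065 1592 -0.048 [-0.0492 -0.0469]
-0.055 1457 -0.0481 [-0.0493 -0.047 ]
-0.045 1344 -0.0482 [-0.0493 -0.0471]
-0.035 1250 -0.0483 [-0.0494 -0.0472]
-0.025 1142 -0.0484 [-0.0494 -0.0474]
-0.015 1042 -0.0484 [-0.0495 -0.0474]
-0.005 994 -0.0486 [-0.0495 -0.0476]
0.005 910 -0.0486 [-0.0496 -0.0477]
0.015 309 -0.0486 [-0.0495 -0.0476]
```

View pics/w4.png

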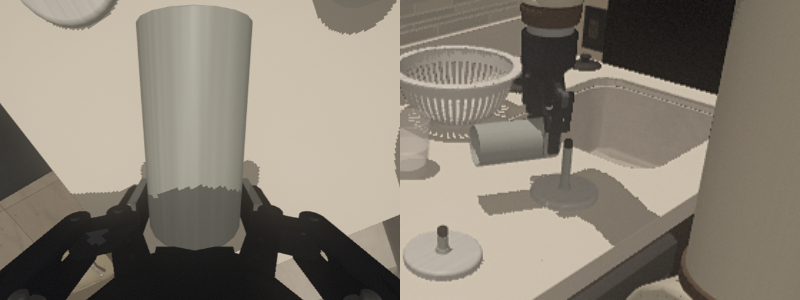

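>>> {"name": "apply_moves", "arguments": {"commands": [[0,0,-0.03,0,-0.5],[0.01,0,-0.05,0,-0.5],[0.04,0,-0.05,0,-0.5],[0.06,0,-0.05,0,-0.5],[0.067,0,-0.05,0,-0.5],[0.07,0,-0.05,0,-0.5],[0.07,0,-0.05,0,-0.5],[0.07,0,-0.05,0,0.45],[0.07,0,-0.05,0,0.6],[0.07,0,-0.05,0,0.75]]}}

```text
time: 8.2
ee_pos: [0.5099, -0.1328, 0.0142]
tcp_rot: [-135.8, 89.8, 105.8]
wrist_force: [-0.8, 0.7, 0.1]
opening: 0.0749
```

```bash
python3 - <<'E'
from h import *
o=bot.get_obs(); c=cams.camera("wrist"); print(o["ee_pos"]); tilt(c)
K=c["camera_matrix"];D=c["depth"];v,u=np.mgrid[:480,:640]
P=np.stack([(u-K[0,2])*D/K[0,0],(v-K[1,2])*D/K[1,1],D,np.ones_like(D)],-1)@c["mount"].T
Q=P[(D>0)&(P[...,2]<-.04)&(P[...,2]>-.12)&(P[...,0]<-.03)&(abs(P[...,1])<.04)]
print(cv2.minAreaRect(Q[:,1:3].astype(np.float32)))
E
```

```text
[ 0.50990778 -0.13279346  0.01423443]
-0.125 413 0.0141 [0.013  0.0152]
-0.105 319 -0.0444 [-0.0456 -0.043 ]
-0.095 1955 -0.0447 [-0.0459 -0.0435]
-0.085 1789 -0.0448 [-0.0459 -0.0436]
-0.075 1616 -0.0448 [-0.0459 -0.0436]
-0.065 1515 -0.0448 [-0.0459 -0.0437]
-0.055 1365 -0.0448 [-0.0459 -0.0437]
-0.045 1257 -0.0449 [-0.0459 -0.0438]
-0.035 1164 -0.0449 [-0.046  -0.0438]
-0.025 1074 -0.0449 [-0.046  -0.0438]
-0.015 1005 -0.045 [-0.046  -0.0438]
-0.005 898 -0.0449 [-0.046 -0.044]
0.005 865 -0.045 [-0.046 -0.044]
0.015 467 -0.0449 [-0.0459 -0.0438]
((-0.001428302377462387, -0.07104860246181488), (0.06207938492298126, 0.05212245509028435), 89.98765563964844)
```

>>> {"name": "apply_moves", "arguments": {"commands": [[0,-0.001,-0.012,0,0.75],[0,-0.001,-0.012,0,0.4],[0,-0.001,-0.012,0,0],[0,-0.001,-0.012,0,-0.3],[0,-0.001,-0.012,0,-0.5],[0,-0.001,-0.012,0,-0.5],[-0.02,-0.001,-0.012,0,-0.5],[-0.05,-0.001,-0.012,0,-0.5],[-0.08,-0.001,-0.012,0,-0.5],[-0.11,-0.001,-0.012,0,-0.5],[-0.12,-0.001,-0.012,0,-0.5],[-0.12,-0.001,-0.012,0,-0.5]], "newtons": 20}}

```text
time: 9.45
ee_pos: [0.5153, -0.1225, 0.1348]
tcp_rot: [-153.3, 89.8, 88.2]
wrist_force: [1.2, 0.9, -1.5]
opening: 0.0603
```

```bash
python3 - <<'E'
from h import *
from scipy.spatial.transform import Rotation as Ro
o=bot.get_obs(); c=cams.camera("wrist"); print(o["ee_pos"],o["tcp_rot"],o["opening"],o["wrist_force"]); tilt(c)
R=Ro.from_euler('xyz',o["tcp_rot"],degrees=True).as_matrix()
d=-R[:,2]; post=np.array([.468,-.213,0]); tgt=post+.023*np.array([d[0],d[1],0]); tgt[2]=.122
# axis at tool x -.015
pos=o["ee_pos"]-.015*R[:,0]; print("to contact (tool axes)",R.T@(tgt-pos))
E
```

```text
[ 0.51525817 -0.12254421  0.13475454] [-153.32418787   89.81415485   88.23376243] 0.06034021829037077 [ 1.24762408  0.9138105  -1.49059011]
-0.085 1496 -0.0439 [-0.0451 -0.0427]
-0.075 1584 -0.044 [-0.0452 -0.0428]
-0.065 1498 -0.044 [-0.0452 -0.0429]
-0.055 1344 -0.0442 [-0.0452 -0.043 ]
-0.045 1255 -0.0442 [-0.0453 -0.0431]
-0.035 1150 -0.0443 [-0.0454 -0.0432]
-0.025 1055 -0.0443 [-0.0454 -0.0433]
-0.015 996 -0.0444 [-0.0454 -0.0434]
-0.005 904 -0.0444 [-0.0454 -0.0435]
0.005 867 -0.0445 [-0.0455 -0.0435]
0.015 585 -0.0446 [-0.0456 -0.0435]
to contact (tool axes) [0.02752315 0.00154573 0.07908207]
```

>>> {"name": "apply_moves", "arguments": {"commands": [[0,0.0015,0.04,0,-0.5],[0.01,0.0015,0.079,0,-0.5],[0.02,0.0015,0.079,0,-0.5],[0.025,0.0015,0.079,0,-0.5],[0.028,0.0015,0.079,0,-0.5],[0.031,0.0015,0.077,0,-0.5],[0.034,0.0015,0.073,0,-0.5],[0.0375,0.0015,0.0695,0,-0.5],[0.041,0.0015,0.067,0,-0.5],[0.045,0.0015,0.065,0,-0.5],[0.049,0.0015,0.0635,0,-0.5],[0.05,0.0015,0.063,0,-0.5]]}}

```text
time: 10.7
ee_pos: [0.4865, -0.1771, 0.0826]
tcp_rot: [-127.3, 89.8, 114.3]
wrist_force: [-0.4, 1.6, 6.8]
opening: 0.0602
```

```bash
python3 - <<'E'
from h import *
o,c,d=look("w5"); tilt(c)
E
```

```text
10.7 [ 0.4865 -0.1771  0.0826] [-127.3   89.8  114.3] 0.0602 [-0.4  1.6  6.8]
-0.125 382 0.0824 [0.0813 0.0836]
-0.115 346 0.0824 [0.0812 0.0837]
-0.105 342 0.0823 [0.081  0.0835]
-0.095 320 0.0824 [0.0814 0.0834]
-0.085 262 0.0185 [0.0165 0.0829]
-0.075 621 0.012 [0.0079 0.0163]
-0.065 713 0.003 [-0.001   0.0072]
-0.055 811 -0.0059 [-0.0101 -0.0016]
-0.045 920 -0.015 [-0.0191 -0.0106]
-0.035 1060 -0.0239 [-0.0283 -0.0195]
-0.025 1237 -0.033 [-0.0373 -0.0285]
-0.015 1421 -0.0423 [-0.0464 -0.0377]
-0.005 1660 -0.0511 [-0.0555 -0.0465]
0.005 780 -0.0572 [-0.0588 -0.0549]
```

View pics/w5.png

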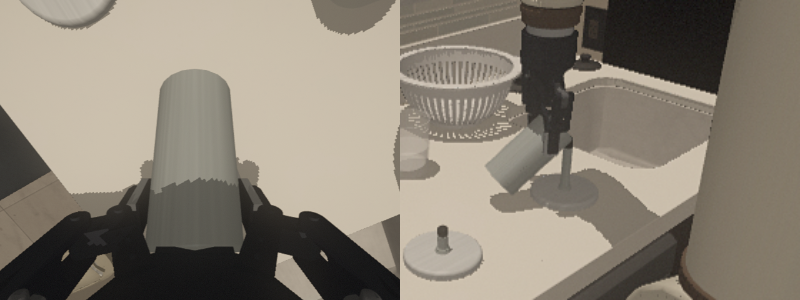

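>>> {"name": "apply_moves", "arguments": {"commands": [[-0.04,0.001,0,0,-0.5],[-0.08,0.001,0,0,-0.5],[-0.1,0.001,0.02,0,-0.5],[-0.1,0.001,0.06,0,-0.5],[-0.1,0.001,0.1,0,-0.5],[-0.1,0.001,0.14,0,-0.5],[-0.1,0.001,0.155,0,-0.5],[-0.09,0.001,0.155,0,-0.5],[-0.06,0.001,0.155,0,-0.5],[-0.03,0.001,0.155,0,-0.5],[-0.0175,0.001,0.155,0,-0.5],[-0.0175,0.001,0.155,0,-0.5]]}}

```text
time: 12.0
ee_pos: [0.4134, -0.3122, 0.0975]
tcp_rot: [-116.6, 89.5, 125.1]
wrist_force: [-0.7, 0.8, -2.0]
opening: 0.0601
```

```bash
python3 - <<'E'
from h import *
from scipy.spatial.transform import Rotation as Ro
o,c,d=look("w6"); tilt(c)
R=Ro.from_euler('xyz',o["tcp_rot"],degrees=True).as_matrix()
print("post in tool axes", R.T@(np.array([.468,-.213,o["ee_pos"][2]])-o["ee_pos"]))
E
```

```text
12.0 [ 0.4134 -0.3122  0.0975] [-116.6   89.5  125.1] 0.0601 [-0.7  0.8 -2. ]
-0.115 525 0.0057 [0.0046 0.0072]
-0.105 1322 0.0205 [0.0049 0.083 ]
-0.095 322 0.0854 [0.0843 0.0864]
-0.085 259 0.0161 [0.0138 0.0184]
-0.075 652 0.0098 [0.0058 0.0139]
-0.065 745 0.0011 [-0.003   0.0052]
-0.055 815 -0.0076 [-0.0114 -0.0034]
-0.045 939 -0.0161 [-0.0201 -0.0119]
-0.035 1053 -0.0247 [-0.0288 -0.0204]
-0.025 1211 -0.0332 [-0.0373 -0.0291]
-0.015 1388 -0.0418 [-0.0458 -0.0375]
-0.005 1633 -0.0504 [-0.0546 -0.046 ]
0.005 839 -0.0566 [-0.0584 -0.0543]
post in tool axes [ 0.00041165  0.00108199 -0.11323268]
```

View pics/w6.png

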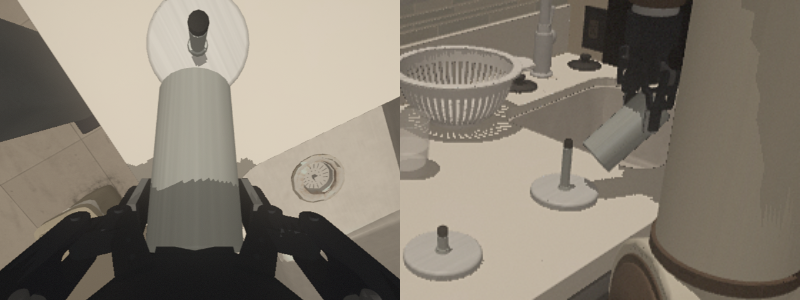

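>>> {"name": "apply_moves", "arguments": {"commands": [[0,0.001,-0.01,0,-0.5],[0,0.001,-0.018,0,-0.5],[0,0.001,-0.025,0,-0.5],[0,0.001,-0.032,0,-0.5],[0,0.001,-0.039,0,-0.5],[0,0.001,-0.046,0,-0.5],[0,0.001,-0.053,0,-0.5],[0,0.001,-0.06,0,-0.5],[0,0.001,-0.067,0,-0.5],[0,0.001,-0.073,0,-0.5],[0,0.001,-0.0765,0,-0.5],[0,0.001,-0.0765,0,-0.5]]}}

```text
time: 13.3
ee_pos: [0.4518, -0.2487, 0.103]
tcp_rot: [17.7, 89.8, -100.6]
wrist_force: [-7.5, -12.7, 6.3]
opening: 0.0479
```

```bash
python3 - <<'E'
from h import *
from scipy.spatial.transform import Rotation as Ro
o,c,d=look("w7"); tilt(c)
R=Ro.from_euler('xyz',o["tcp_rot"],degrees=True).as_matrix()
print("post in tool axes", R.T@(np.array([.468,-.213,o["ee_pos"][2]])-o["ee_pos"]))
E
```

```text
13.3 [ 0.4518 -0.2487  0.103 ] [  17.7   89.8 -100.6] 0.0479 [ -7.5 -12.7   6.3]
-0.085 44 0.0896 [0.089 0.09 ]
-0.075 92 0.0896 [0.0886 0.09  ]
-0.065 94 0.0896 [0.0888 0.09  ]
-0.055 87 0.0897 [0.089 0.09 ]
-0.045 593 0.0388 [0.0103 0.0891]
-0.035 437 0.0108 [0.0095 0.0852]
-0.025 600 0.0125 [0.0081 0.0176]
-0.015 734 0.0025 [-0.0024  0.0076]
-0.005 831 -0.0078 [-0.0126 -0.0028]
0.005 977 -0.0183 [-0.0229 -0.0131]
0.015 1124 -0.0285 [-0.0334 -0.0235]
0.025 480 -0.0355 [-0.0375 -0.0331]
post in tool axes [-0.00011213 -0.00264866 -0.03908606]
```

View pics/w7.png

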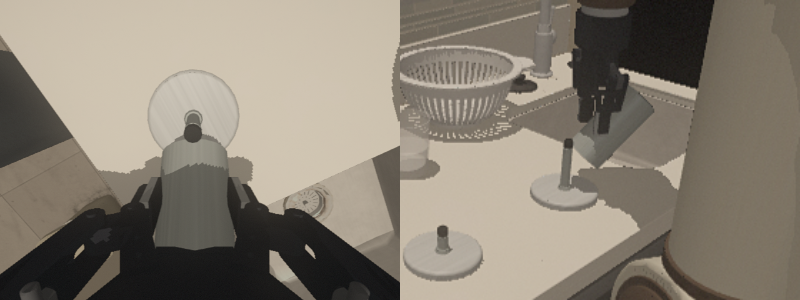

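```bash
python3 - <<'E'
from h import *
c=cams.camera("top"); W=cloud(c); o=bot.get_obs(); print(o["opening"],o["wrist_force"],o["ee_pos"],o["torque"])
g=np.full((20,22),np.nan)
for i,x in enumerate(np.arange(.62,.22,-.02)):
    for j,y in enumerate(np.arange(.0,-.44,-.02)):
        m=(abs(W[...,0]-x)<.01)&(abs(W[...,1]-y)<.01)&(c["depth"]>0)
        if m.any(): g[i,j]=np.median(W[m][:,2])*1000
print("y 0 ..-.42; x .62 down"); 
for i,r in enumerate(g): print(round(.62-.02*i,2),' '.join('%4s'%('' if np.isnan(v) else int(v)) for v in r))
w=cams.camera("wrist"); tilt(w)
E
```

```text
0.04784452915999893 [ -7.53142059 -13.09791717   6.86177901] [ 0.45168729 -0.24876327  0.10292015] [-2.65899245  1.4917816   0.02411224]
y 0 ..-.42; x .62 down
0.62    2  480  480  480  483  483  486  487  488  484  488  488  489  492  478    0    0    0    0               
0.6    0    0    0    0    0    0    0    0    0    0    0    0    0    0    0    0    0    0    0               
0.58    0    0    0    0    0    0    0    0    0    0    0    0    0    0    0    0    0    0    0               
0.56    0    0    0    0    0    0    0    0    0    0    0    0    0    0    0    0    0    0    0               
0.54    0    0    0    0    0    0    0    0    0    0    0    0    0    0    0    0    0   -2                    
0.52    0    0    0    0    0    0    0    0    0    0    2  530    1    0    0    0    1                         
0.5   11    0    0    0    0    0    0    0    0   11  539  438   12   11    0    0                              
0.48   12    1    0    0    0    0    0    0    0   12  560  403   85   96                                        
0.46   12    1    0   
[... 1072 characters left out ...]
              -897 -898 -900 -898 -899 -900 -899 -899
0.26 -901 -899 -897 -899  575  597  607  610  608  600 -896 -900 -898 -899 -899 -901 -900 -900 -898 -898 -900 -900
0.24 -897 -897 -899  555  568 -900 -899 -899 -899 -898 -900 -898 -900 -898 -899 -900 -899 -901 -898 -899 -900 -900
-0.085 63 0.0896 [0.0888 0.0899]
-0.075 115 0.0896 [0.0889 0.09  ]
-0.065 104 0.0896 [0.0888 0.09  ]
-0.055 108 0.0896 [0.0889 0.09  ]
-0.045 605 0.0389 [0.0102 0.0894]
-0.035 435 0.0107 [0.0094 0.085 ]
-0.025 612 0.0124 [0.0078 0.0174]
-0.015 726 0.0026 [-0.0023  0.0074]
-0.005 829 -0.0076 [-0.0126 -0.0027]
0.005 984 -0.0181 [-0.023 -0.013]
0.015 1114 -0.0285 [-0.0333 -0.0233]
0.025 494 -0.0354 [-0.0376 -0.0327]
```

```bash
python3 - <<'E'
from h import *
c=cams.camera("scene"); W=cloud(c); ok=c["depth"]>0
for nm,m in (("low",(W[...,2]<-.02)),("flat",abs(W[...,2])<.006)):
    P=W[m&ok&(W[...,0]>.34)&(W[...,0]<.75)&(W[...,1]<-.15)&(W[...,1]>-.75)]
    H,_,_=np.histogram2d(P[:,0],P[:,1],bins=[np.arange(.34,.76,.04),np.arange(-.75,-.14,.05)])
    print(nm); print(H.astype(int))
a=cv2.imread("pics/top0.png")[150:400,350:640]; g=cv2.cvtColor(a,cv2.COLOR_BGR2GRAY)
cv2.imwrite("pics/sink.png",cv2.resize(a,None,fx=2,fy=2))
c=cams.camera("top");K=c["camera_matrix"]
for p in ([.33,-.3,0],[.387,-.363,0],[.42,-.3,0],[.36,-.4,0]):
    q=K@(c["R"]@np.array(p)+c["t"]); print(p,(2*(q[:2]/q[2]-[350,150])).round())
E
```

```text
low
[[  0   0   0   0   0   0  47 103  50  91  65 103]
 [  0   0   0   0   0   0   0   0   0   0   0   0]
 [  0   0   0   0   0   0   0   0   0   0   0   0]
 [  0   0   0   0   0   0   0   0   0   0   0   0]
 [ 57   0   0   0   0   0   0   0   0   0   0   0]
 [486   0   0   0   0   0   0   0   0   0   0   0]
 [564   4   0   0   0   0   0   0   0   0   0   0]
 [443  18   0   0   0   0   0   0   0   0   0   0]
 [156  29   0   0   0   0   0   0   0   0   0   0]
 [  3   4   0   0   0   0   0   0   0   0   0   0]]
flat
[[  0   0   0   0   0   0   1  75 192 219 241 270]
 [  0   0   0   0   0  24 123 172 186 202 234 250]
 [  0   0   0   0   0   0   0  91 173 141  11 187]
 [  0   0   0   0   0   0   0  38 141  68   0 103]
 [  1   0   0   0   0   0   0   0 100  72  45 168]
 [ 40   0   0   0   0   0   0   7  85 152 171 181]
 [ 42   0   0   0   0   0   0  29 129 149 158 165]
 [ 39   0   0   0   0   0   0  36 124 129 146 161]
 [ 37   0   0   0   0   0   0  29 121 124 136 148]
 [  3   0   0   0   0   0   0  35 110 120 128 115]]
[0.33, -0.3, 0] [256. 354.]
[0.387, -0.363, 0] [319. 295.]
[0.42, -0.3, 0] [253. 259.]
[0.36, -0.4, 0] [359. 325.]
```

View pics/sink.png

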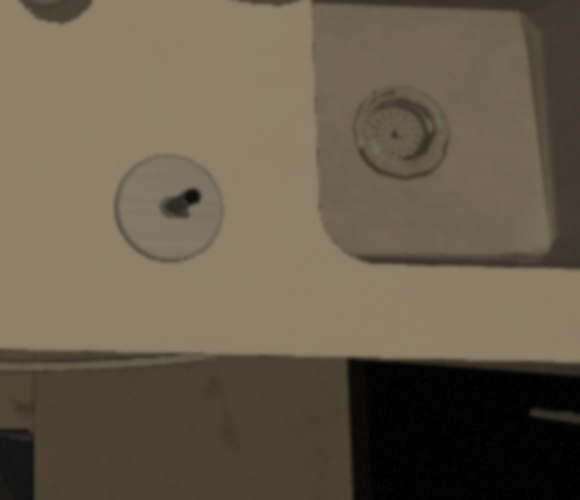

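>>> {"name": "apply_moves", "arguments": {"commands": [[0,0,0.006,0,-0.5],[0,0,0.014,0,-0.5],[0,-0.005,0.02,0,-0.5],[0,-0.02,0.02,0,-0.5],[0,-0.042,0.02,-0.05,-0.5],[0,-0.065,0.0195,-0.12,-0.5],[0,-0.075,0.001,-0.22,-0.5],[0,-0.085,-0.017,-0.34,-0.5],[0,-0.095,-0.036,-0.46,-0.5],[0,-0.105,-0.055,-0.58,-0.5],[0,-0.115,-0.073,-0.7,-0.5],[0,-0.115,-0.073,-0.8,-0.5]]}}

```text
time: 14.8
ee_pos: [0.3846, -0.1281, 0.1025]
tcp_rot: [-41.7, 89.9, -113.9]
wrist_force: [-0.4, 0.1, -1.1]
opening: 0.0463
```

```bash
python3 - <<'E'
from h import *
from scipy.spatial.transform import Rotation as Ro
o=bot.get_obs(); c=cams.camera("wrist"); print(o["time"],o["ee_pos"],o["tcp_rot"],o["opening"],o["wrist_force"]); tilt(c)
R=Ro.from_euler('xyz',o["tcp_rot"],degrees=True).as_matrix()
p=np.array([.44,-.09,o["ee_pos"][2]]); print(R.T@(p-o["ee_pos"]), R.round(2).tolist())
E
```

```text
14.8 [ 0.38461466 -0.12808268  0.1025184 ] [ -41.72704201   89.90534744 -113.88287666] 0.04628922314336714 [-0.38052474  0.05744361 -1.12970792]
-0.035 749 -0.0084 [-0.0099  0.0472]
-0.025 759 -0.0099 [-0.0113  0.0474]
-0.015 653 -0.0116 [-0.013  -0.0102]
-0.005 635 -0.0131 [-0.0144 -0.0116]
0.005 620 -0.0146 [-0.0159 -0.0133]
0.015 627 -0.0161 [-0.0176 -0.0147]
0.025 589 -0.0177 [-0.019  -0.0164]
[-9.45696518e-05  6.43905379e-02 -1.92789101e-02] [[-0.0, 0.95, 0.31], [-0.0, 0.31, -0.95], [-1.0, -0.0, 0.0]]
```

>>> {"name": "apply_moves", "arguments": {"commands": [[0,0.01,-0.003,-0.1,-0.5],[0,0.02,-0.006,-0.24,-0.5],[0,0.03,-0.009,-0.38,-0.5],[0,0.04,-0.012,-0.52,-0.5],[0,0.05,-0.015,-0.66,-0.5],[0,0.06,-0.018,-0.8,-0.5],[0.01,0.0644,-0.0193,-0.94,-0.5],[0.02,0.0644,-0.0193,-1.08,-0.5],[0.03,0.0644,-0.0193,-1.2,-0.5],[0.04,0.0644,-0.0193,-1.26,-0.5],[0.045,0.0644,-0.0193,-1.26,-0.5]]}}

```text
time: 15.95
ee_pos: [0.4393, -0.0907, 0.0565]
tcp_rot: [-139.2, 89.9, -139.0]
wrist_force: [-0.5, -1.2, -1.8]
opening: 0.0459
```

```bash
python3 - <<'E'
from h import *
o=bot.get_obs(); c=cams.camera("wrist"); print(o["time"],o["ee_pos"],o["tcp_rot"],o["opening"],o["wrist_force"]); tilt(c)
E
```

```text
15.95 [ 0.43927652 -0.09067023  0.05648406] [-139.21456179   89.86531507 -138.95938413] 0.045887292740357605 [-0.50827708 -1.18172919 -1.77097397]
-0.115 25 0.057 [0.056  0.0578]
-0.105 443 0.0562 [0.055  0.0573]
-0.095 430 0.0561 [0.055  0.0572]
-0.085 400 0.0561 [0.055  0.0572]
-0.075 378 0.0562 [0.055  0.0573]
-0.065 376 0.0561 [0.055  0.0571]
-0.055 367 0.056 [0.055  0.0571]
-0.045 393 0.056 [-0.0079  0.057 ]
-0.035 1095 -0.0082 [-0.0101  0.0565]
-0.025 753 -0.0102 [-0.0115  0.0469]
-0.015 658 -0.0117 [-0.013  -0.0104]
-0.005 640 -0.0133 [-0.0146 -0.012 ]
0.005 611 -0.0147 [-0.0159 -0.0135]
0.015 594 -0.0163 [-0.0176 -0.0149]
0.025 588 -0.0176 [-0.019  -0.0164]
```

>>> {"name": "apply_moves", "arguments": {"commands": [[0.004,0,0,0,-0.5],[0.005,0,0,0,0],[0.005,0,0,0,0.5],[0.01,0,0,0,0.8],[0.025,0,0,0,0.9],[0.04,0,0,0,0.9],[0.041,0,0.02,0,0.9],[0.041,0,0.045,0,0.9],[0.041,0,0.045,0,0.9]]}}

```text
time: 16.9
ee_pos: [0.4862, -0.0906, 0.0149]
tcp_rot: [-113.6, 89.9, -113.5]
wrist_force: [-0.2, -1.0, -0.4]
opening: 0.0813
```

```bash
python3 - <<'E'
from h import *
o,c,d=look("w8"); tilt(c)
K=c["camera_matrix"];D=c["depth"];v,u=np.mgrid[:480,:640]
P=np.stack([(u-K[0,2])*D/K[0,0],(v-K[1,2])*D/K[1,1],D,np.ones_like(D)],-1)@c["mount"].T
Q=P[(D>0)&(P[...,2]<-.03)&(P[...,2]>-.16)&(P[...,0]<-.02)&(abs(P[...,1])<.06)]
r=cv2.minAreaRect(Q[:,1:3].astype(np.float32)); print(r, Q.min(0),Q.max(0))
cv2.imwrite("pics/w8.png",c["frame"])
E
```

```text
16.9 [ 0.4862 -0.0906  0.0149] [-113.6   89.9 -113.5] 0.0813 [-0.2 -1.  -0.4]
-0.125 598 0.0145 [0.0133 0.0157]
-0.115 784 0.0145 [0.0133 0.0156]
-0.105 754 0.0145 [0.0133 0.0155]
-0.095 682 0.0144 [0.0133 0.0156]
-0.085 504 -0.0436 [-0.0452  0.015 ]
-0.075 1600 -0.0443 [-0.0454 -0.0431]
-0.065 1443 -0.0443 [-0.0454 -0.0432]
-0.055 1334 -0.0443 [-0.0453 -0.0431]
-0.045 1216 -0.0443 [-0.0453 -0.0432]
-0.035 1140 -0.0443 [-0.0453 -0.0432]
-0.025 1048 -0.0442 [-0.0453 -0.0432]
-0.015 976 -0.0442 [-0.0453 -0.0433]
-0.005 886 -0.0442 [-0.0453 -0.0432]
0.005 853 -0.0442 [-0.0452 -0.0433]
0.015 433 -0.0442 [-0.0452 -0.0433]
((0.00017266161739826202, -0.05604147911071777), (0.0572449266910553, 0.05214042589068413), 0.14880001544952393) [-0.04695257 -0.02850933 -0.08215642  1.        ] [-0.02290372  0.02884458 -0.03000035  1.        ]
```

View pics/w8.png

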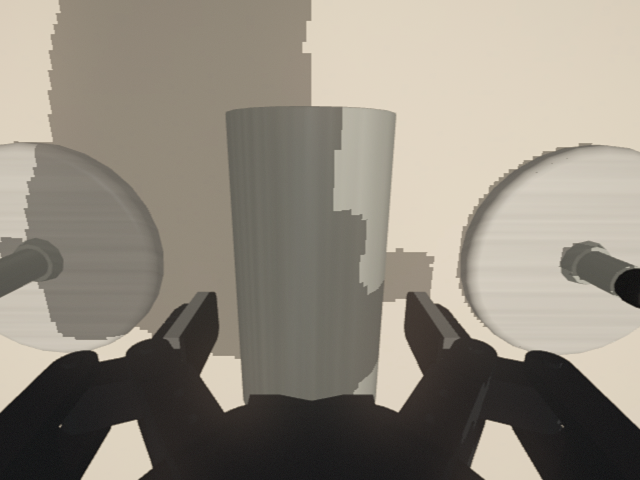

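>>> {"name": "apply_moves", "arguments": {"commands": [[0,0,0.008,0,0.6],[0,0,0.008,0,0.2],[0,0,0.008,0,-0.2],[0,0,0.008,0,-0.5],[0,0,0.008,0,-0.5],[-0.03,0,0.008,0,-0.5],[-0.07,0,0.008,0,-0.5],[-0.11,-0.02,0,0,-0.5],[-0.12,-0.06,-0.015,0,-0.5],[-0.12,-0.1,-0.03,0,-0.5],[-0.12,-0.122,-0.041,0,-0.5],[-0.12,-0.122,-0.041,0,-0.5]], "newtons": 20}}

```text
time: 18.2
ee_pos: [0.4418, -0.2145, 0.1346]
tcp_rot: [-164.0, 89.7, -164.1]
wrist_force: [0.6, -0.2, -1.8]
opening: 0.0602
```

```bash
cat >> h.py <<'E'
def rel(ax):
    from scipy.spatial.transform import Rotation as Ro
    o=bot.get_obs(); c=cams.camera("wrist"); print(round(o["time"],2),o["ee_pos"].round(4),o["tcp_rot"].round(1),round(o["opening"],4),o["wrist_force"].round(1)); tilt(c)
    R=Ro.from_euler('xyz',o["tcp_rot"],degrees=True).as_matrix()
    print("post rel to tcp, tool axes",(R.T@(np.array([.468,-.213,o["ee_pos"][2]])-o["ee_pos"])).round(4),"pivot z",o["ee_pos"][2]+ax)
E
python3 -c "
from h import *
rel(.0145)"
```

```text
18.2 [ 0.4418 -0.2145  0.1346] [-164.    89.7 -164.1] 0.0602 [ 0.6 -0.2 -1.8]
-0.085 1461 -0.0436 [-0.0448 -0.0424]
-0.075 1573 -0.0437 [-0.0447 -0.0425]
-0.065 1426 -0.0437 [-0.0448 -0.0426]
-0.055 1311 -0.0437 [-0.0448 -0.0426]
-0.045 1221 -0.0438 [-0.0448 -0.0428]
-0.035 1118 -0.0438 [-0.0449 -0.0427]
-0.025 1056 -0.0439 [-0.045  -0.0429]
-0.015 950 -0.0439 [-0.0449 -0.0429]
-0.005 904 -0.0439 [-0.045  -0.0429]
0.005 841 -0.044 [-0.0449 -0.043 ]
0.015 453 -0.044 [-0.0448 -0.0431]
post rel to tcp, tool axes [-0.0001  0.0015  0.0262] pivot z 0.14905232099537585
```

>>> {"name": "apply_moves", "arguments": {"commands": [[0.015,0.0015,0.003,0,-0.5],[0.024,0.0015,0.003,0,-0.5],[0.028,0.0015,0.003,0,-0.5],[0.031,0.0015,0.001,0,-0.5],[0.034,0.0015,-0.003,0,-0.5],[0.0375,0.0015,-0.0065,0,-0.5],[0.041,0.0015,-0.009,0,-0.5],[0.045,0.0015,-0.011,0,-0.5],[0.049,0.0015,-0.0125,0,-0.5],[0.052,0.0015,-0.0135,0,-0.5],[0.055,0.0015,-0.0145,0,-0.5]]}}

```text
time: 19.35
ee_pos: [0.4281, -0.2109, 0.0799]
tcp_rot: [-169.2, 89.8, -169.1]
wrist_force: [-3.8, 2.1, 10.1]
opening: 0.0603
```

```bash
python3 -c "
from h import *
rel(.0145)"
```

```text
19.35 [ 0.4281 -0.2109  0.0799] [-169.2   89.8 -169.1] 0.0603 [-3.8  2.1 10.1]
-0.095 310 0.0799 [0.0786 0.0809]
-0.085 266 0.0797 [0.0264 0.0807]
-0.075 563 0.0205 [0.0157 0.0257]
-0.065 647 0.0095 [0.0044 0.0146]
-0.055 790 -0.0018 [-0.007   0.0035]
-0.045 924 -0.0132 [-0.0182 -0.0078]
-0.035 1123 -0.0243 [-0.0295 -0.019 ]
-0.025 1366 -0.0356 [-0.0407 -0.0302]
-0.015 1678 -0.0468 [-0.0519 -0.0414]
-0.005 1826 -0.0572 [-0.0607 -0.0523]
0.005 113 -0.0601 [-0.0608 -0.0589]
post rel to tcp, tool axes [-0.0001 -0.0022  0.0398] pivot z 0.09444424515115107
```

>>> {"name": "apply_moves", "arguments": {"commands": [[-0.03,-0.002,0,0,-0.5],[-0.065,-0.002,0,0,-0.5],[-0.095,-0.002,0.01,0,-0.5],[-0.097,-0.002,0.04,0,-0.5],[-0.097,-0.002,0.075,0,-0.5],[-0.097,-0.002,0.094,0,-0.5],[-0.097,-0.002,0.094,0,-0.5],[-0.075,-0.002,0.094,0,-0.5],[-0.05,-0.002,0.094,0,-0.5],[-0.036,-0.002,0.094,0,-0.5],[-0.032,-0.002,0.094,0,-0.5]]}}

```text
time: 20.5
ee_pos: [0.5206, -0.212, 0.1089]
tcp_rot: [176.0, 89.6, 176.1]
wrist_force: [0.8, -0.2, -0.6]
opening: 0.06
```

```bash
python3 - <<'E'
from h import *
rel(.0185)
d=cams.camera("scene"); cv2.imwrite("pics/s9.png",cv2.resize(d["frame"][130:310,330:570],(640,480)))
E
```

```text
20.5 [ 0.5206 -0.212   0.1089] [176.   89.6 176.1] 0.06 [ 0.8 -0.2 -0.6]
-0.085 58 0.0253 [0.024  0.0266]
-0.075 588 0.0188 [0.0138 0.024 ]
-0.065 661 0.0082 [0.0031 0.013 ]
-0.055 795 -0.0027 [-0.0077  0.0026]
-0.045 938 -0.0136 [-0.0187 -0.0085]
-0.035 1122 -0.0248 [-0.0298 -0.0193]
-0.025 1335 -0.0356 [-0.0405 -0.0303]
-0.015 1656 -0.0464 [-0.0515 -0.041 ]
-0.005 1834 -0.0568 [-0.0605 -0.0518]
0.005 118 -0.0601 [-0.0609 -0.0593]
post rel to tcp, tool axes [ 0.0004 -0.0009 -0.0526] pivot z 0.1274087732960682
```

View pics/s9.png

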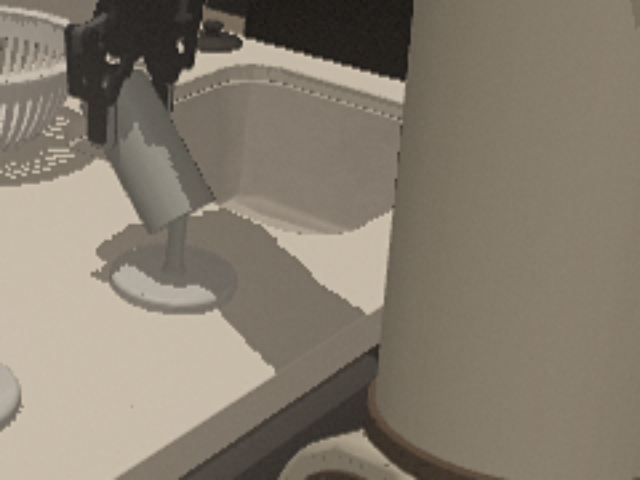

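>>> {"name": "apply_moves", "arguments": {"commands": [[0,-0.001,-0.008,0,-0.5],[0,-0.001,-0.015,0,-0.5],[0,-0.001,-0.022,0,-0.5],[0,-0.001,-0.029,0,-0.5],[0,-0.001,-0.036,0,-0.5],[0,-0.001,-0.043,0,-0.5],[0,-0.001,-0.05,0,-0.5],[0,-0.001,-0.057,0,-0.5],[0,-0.001,-0.063,0,-0.5],[0,-0.001,-0.069,0,-0.5],[0,-0.001,-0.072,0,-0.5],[0,-0.001,-0.072,0,-0.5]]}}

```text
time: 21.8
ee_pos: [0.4488, -0.2136, 0.1109]
tcp_rot: [-177.5, 89.7, -177.4]
wrist_force: [4.9, -0.9, -3.0]
opening: 0.0602
```

```bash
cat >> h.py <<'E'
def beak():
    """beaker cloud from scene+top, around the gripper below the fingertips: fit vertical slices"""
    for n in ("scene","top"):
        c=cams.camera(n); W=cloud(c)
        for lo,hi in ((.02,.035),(.035,.05),(.05,.065),(.065,.08),(.08,.1),(.12,.135),(.135,.15)):
            P=W[(c["depth"]>0)&(W[...,2]>lo)&(W[...,2]<hi)&(abs(W[...,0]-.468)<.09)&(abs(W[...,1]+.213)<.05)]
            if len(P)>15: print(n,(lo,hi),len(P),np.percentile(P[:,0],[2,50,98]).round(3),np.percentile(P[:,1],[2,50,98]).round(3))
E
python3 - <<'E'
from h import *
rel(.0185); beak()
E
```

```text
21.8 [ 0.4488 -0.2136  0.1109] [-177.5   89.7 -177.4] 0.0602 [ 4.9 -0.9 -3. ]
-0.035 99 0.0591 [0.051  0.0638]
-0.025 3216 -0.0258 [-0.0515  0.0388]
-0.015 1176 -0.0535 [-0.0545 -0.0524]
-0.005 978 -0.0529 [-0.0538 -0.052 ]
0.005 775 -0.0521 [-0.053  -0.0512]
post rel to tcp, tool axes [-0.0001  0.0006  0.0192] pivot z 0.12939760673553277
scene (0.035, 0.05) 89 [0.42  0.435 0.466] [-0.222 -0.19  -0.183]
scene (0.05, 0.065) 192 [0.42  0.432 0.467] [-0.225 -0.19  -0.183]
scene (0.065, 0.08) 198 [0.421 0.433 0.468] [-0.227 -0.191 -0.183]
scene (0.08, 0.1) 257 [0.422 0.435 0.468] [-0.226 -0.191 -0.183]
scene (0.12, 0.135) 217 [0.426 0.438 0.473] [-0.247 -0.192 -0.169]
scene (0.135, 0.15) 239 [0.427 0.438 0.469] [-0.249 -0.193 -0.169]
top (0.035, 0.05) 24 [0.42  0.433 0.449] [-0.221 -0.19  -0.185]
top (0.05, 0.065) 58 [0.42  0.428 0.447] [-0.227 -0.195 -0.185]
top (0.065, 0.08) 65 [0.421 0.428 0.446] [-0.223 -0.196 -0.185]
top (0.08, 0.1) 77 [0.423 0.428 0.443] [-0.225 -0.197 -0.186]
top (0.12, 0.135) 71 [0.426 0.432 0.472] [-0.223 -0.197 -0.177]
top (0.135, 0.15) 58 [0.427 0.432 0.472] [-0.22  -0.2   -0.175]
```

>>> {"name": "apply_moves", "arguments": {"commands": [[0,0,-0.004,0,-0.5],[0,0,-0.007,0,-0.5],[0,0,-0.007,0,-0.5],[0,0.0005,0.005,0,-0.5],[0,0.0005,0.019,0,-0.5],[0.01,0.0005,0.019,0,-0.5],[0.02,0.0005,0.019,0,-0.5],[0.027,0.0005,0.019,0,-0.5],[0.031,0.0005,0.019,0,-0.5],[0.033,0.0005,0.019,0,-0.5],[0.034,0.0005,0.019,0,-0.5]]}}

```text
time: 23.05
ee_pos: [0.4679, -0.2131, 0.081]
tcp_rot: [-152.0, 89.8, -151.9]
wrist_force: [-13.6, 7.1, 40.7]
opening: 0.0604
```

```bash
python3 - <<'E'
from h import *
rel(.0185); beak()
E
```

```text
23.05 [ 0.4679 -0.2131  0.081 ] [-152.    89.8 -151.9] 0.0604 [-13.6   7.1  40.7]
-0.125 372 0.0807 [0.0797 0.0819]
-0.115 362 0.0807 [0.0794 0.082 ]
-0.105 350 0.0807 [0.0794 0.0818]
-0.095 333 0.0807 [0.0795 0.0818]
-0.085 309 0.0805 [0.0795 0.0817]
-0.075 321 0.0807 [0.0796 0.0817]
-0.065 288 0.0807 [0.0796 0.0818]
-0.055 312 0.08 [0.0694 0.0815]
-0.045 303 0.0686 [0.0676 0.0697]
-0.035 296 0.0687 [0.0675 0.0696]
-0.025 3256 -0.0248 [-0.0517  0.0583]
-0.015 1151 -0.0531 [-0.054 -0.052]
-0.005 996 -0.0527 [-0.0536 -0.052 ]
0.005 775 -0.0523 [-0.0532 -0.0515]
post rel to tcp, tool axes [-0.      0.0001  0.0001] pivot z 0.09948971896135748
scene (0.02, 0.035) 175 [0.443 0.455 0.487] [-0.222 -0.19  -0.182]
scene (0.035, 0.05) 172 [0.443 0.455 0.489] [-0.227 -0.19  -0.182]
scene (0.05, 0.065) 184 [0.444 0.456 0.491] [-0.224 -0.19  -0.182]
scene (0.065, 0.08) 184 [0.444 0.457 0.492] [-0.223 -0.19  -0.182]
scene (0.08, 0.1) 245 [0.445 0.456 0.497] [-0.246 -0.194 -0.169]
scene (0.12, 0.135) 301 [0.447 0.459 0.487] [-0.254 -0.21  -0.169]
scene (0.135, 0.15) 114 [0.451 0.458 0.478] [-0.262 -0.236 -0.171]
top (0.02, 0.035) 53 [0.443 0.452 0.469] [-0.221 -0.193 -0.184]
top (0.035, 0.05) 50 [0.444 0.45  0.467] [-0.219 -0.195 -0.184]
top (0.05, 0.065) 44 [0.444 0.45  0.467] [-0.221 -0.196 -0.186]
top (0.065, 0.08) 46 [0.445 0.449 0.459] [-0.219 -0.2   -0.189]
top (0.08, 0.1) 73 [0.446 0.451 0.492] [-0.224 -0.197 -0.174]
top (0.12, 0.135) 116 [0.447 0.456 0.503] [-0.215 -0.199 -0.17 ]
top (0.135, 0.15) 50 [0.452 0.46  0.47 ] [-0.208 -0.177 -0.172]
```

>>> {"name": "apply_moves", "arguments": {"commands": [[-0.001,0,0,0,-0.5],[-0.001,0,0,0,0.45],[-0.001,0,0,0,0.6],[-0.001,0,0,0,0.8],[-0.001,0,0,0,1],[-0.001,0,0,0,1],[-0.001,0,0,0,1],[-0.03,0,0,0,1],[-0.07,0,0,0,1],[-0.11,0,0,0,1],[-0.15,0,0,0,1],[-0.15,0,0,0,1]]}}

```text
time: 24.4
ee_pos: [0.4697, -0.2135, 0.2367]
tcp_rot: [-43.1, 89.6, -43.0]
wrist_force: [-0.2, -0.2, -0.1]
opening: 0.0852
```

```bash
python3 - <<'E'
from h import *
o,c,d=look("end"); tilt(c); beak()
c=cams.camera("scene"); cv2.imwrite("pics/end.png",cv2.resize(c["frame"][130:310,330:570],(640,480)))
E
```

```text
24.4 [ 0.4697 -0.2135  0.2367] [-43.1  89.6 -43. ] 0.0852 [-0.2 -0.2 -0.1]
scene (0.02, 0.035) 170 [0.443 0.456 0.493] [-0.223 -0.19  -0.183]
scene (0.035, 0.05) 172 [0.443 0.455 0.491] [-0.224 -0.19  -0.183]
scene (0.05, 0.065) 182 [0.443 0.456 0.492] [-0.224 -0.191 -0.183]
scene (0.065, 0.08) 178 [0.443 0.456 0.489] [-0.221 -0.19  -0.183]
scene (0.08, 0.1) 255 [0.443 0.456 0.492] [-0.225 -0.191 -0.182]
scene (0.12, 0.135) 365 [0.444 0.467 0.496] [-0.236 -0.204 -0.183]
top (0.02, 0.035) 65 [0.444 0.46  0.492] [-0.215 -0.189 -0.184]
top (0.035, 0.05) 63 [0.444 0.461 0.495] [-0.216 -0.19  -0.184]
top (0.05, 0.065) 66 [0.444 0.458 0.49 ] [-0.217 -0.19  -0.184]
top (0.065, 0.08) 78 [0.444 0.46  0.492] [-0.218 -0.189 -0.184]
top (0.08, 0.1) 97 [0.444 0.459 0.49 ] [-0.218 -0.189 -0.184]
top (0.12, 0.135) 704 [0.445 0.465 0.483] [-0.24  -0.213 -0.185]
```

View pics/end.png

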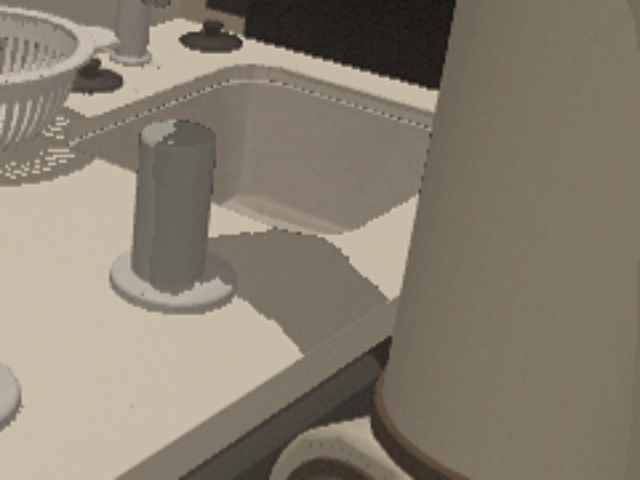

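The picture shows the beaker standing straight and upside down on the tall post's foot, closed end up at about (178,130) and rim at (172,285). The gripper is clear of it.

```bash
python3 -c "
from workcell import bot
print(bot.job_done(), bot.get_obs()['time'])"
```

```text
the job is handed in; nothing more can be done
the job is handed in; nothing more can be done
```

The beaker now stands upside down over the tall post, rim on the foot and released. I handed the job in shortly after 24.4 s of the 40 s.

**How it was done:** The moves could not tilt the tool, so I turned the beaker in the grip against the tall peg. I pushed its closed end up on the peg tip to about 48°, put the peg inside the mouth to swing it upright, then centred it, lowered it and let go.

**What went wrong on the way:**
- The first tilting push missed the peg, and I regripped.
- A later push on the outside of the mouth slid the beaker through the pads until only the fingertips held it. I laid it down on the worktop, regripped it and started again.

**Last checks:**
- **Before release:** the fingers still held the beaker with the rim on the foot. The wrist read about 41 N upward while I pressed it down. That is well under the 120 N wrist limit and the push went through the grip, so I don't expect it to count against the 40 N limit on the arm or gripper body.
- **After release:** the camera depth data put the side walls vertical to within about 1°. The axis is within about 5 mm of the peg and the top is in the 120–135 mm height band, consistent with the nominal 132 mm.
- **Gripper:** it is fully open, about 0.1 m above the beaker, and the wrist force is near zero.

I did not measure the beaker's speed at rest directly, and handing in gave no verdict.

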